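# Cam to low point, then close the jaw on the board

## Task

With a fingertip, push the red cam lever round until it points at the white mark, which is the cam's low point. Only then push the blue block of the slide forward until its jaw has pressed the striped board squarely home against the dark fence, leaving the cam at its low point. Nothing is to be picked up, the other things are left where they are, and the robot ends clear of everything.

Things in the scene. Friction and masses are not known exactly. Their poses are not given: they have to be found in the camera images.
- jig: plywood clamping jig fixed on the bench; base board 315 x 340, 18 thick (its top is at z = 18 mm). Origin on the underside; x = forward (the way the slide travels, towards the fence), y = left, z up. The base spans x -130..185, y -130..210. Seen from the robot, the fence is at the far end.
- cam_pivot (a point): axis of the steel eccentric cam, at jig (20, 90), 50 mm above the bench. The cam is a disc of radius 32, 20 thick (z 21..41 mm), its centre 16 mm off this axis, carrying a red lever with an upright red knob.
- cam_knob (a point): top of the upright red cylindrical knob at the end of the cam's red lever, 70 mm from the pivot axis: radius 9, upright from 53 to 98 mm above the bench. Lever 16 wide, 45 to 53 mm above the bench: it passes above board, cam disc, jaw and arm.
- low_mark (a point): white line, 10 x 30, on a black patch, 44 x 36, on the base, centre 100 mm to the jig's left (+y) of the pivot axis, on the base's top: the cam is at its low point when the lever points at it.
- cam (a joint): cam angle, rad: 0 = low point, lever at the white mark (jig +y); grows clockwise from above; 1.57 = lever forward (jig +x). Range -1.0..2.45, starts at 1.3..2.3. Stiff: stays where left, takes about 4 N at the knob; past the low point the rim rises again. While high, its rim stops the slide's arm short of home; a strong push on the slide (over 15 N) may make it creep.
- slide (a joint): travel of the follower slide along jig +x, m: 0 = fully back, starts between 0 and 0.018; about 0.045 = home, the jaw pressing the board against the fence. Stiff: it stays where it is left, moving it takes about 3 N (more when fast).
- slide_push (a point): centre of the rear (-x) face of the slide's upright blue push block, the face to push, 58 mm above the bench; block 24 thick (x), 80 wide (y), top 76 mm above the bench. The jaw face is 90 mm ahead of this point, 100 wide, top at 40 mm; the follower arm reaches left behind the cam, top at 40 mm.
- board: loose striped hardwood board blank, 90 (x) x 110 (y) x 22, lying on the base between the slide's jaw and the fence, 6 to 20 mm short of the fence and slightly askew. Origin at the centre of its underside; x as the jig's x. 0.2 kg. Against the fence its origin is at jig x = 110.
- fence_face (a point): middle of the face of the dark fence that looks towards the slide (jig x = 155), 30 mm above the bench; fence 25 thick, 150 wide, top 52 mm above the bench.
- cork_block: loose cork sanding block, 50 x 36 x 28, lying on the left rear of the jig's base; origin at the centre of its underside. Leave alone.
- pencil: loose flat yellow carpenter's pencil, 130 x 12 x 8, lying on the right edge of the jig's base; origin at the centre of its underside. Leave alone.
- glue: loose yellow glue bottle, radius 28, height 150, standing on the bench to the right of the jig; origin at the centre of its underside. Leave alone.
- spray: loose blue spray can, radius 32, height 170, standing on the bench to the right of the jig; origin at the centre of its underside. Leave alone.
- tape: loose yellow tape measure, 68 x 36 x 62 high, on the bench to the left; origin at the centre of its underside. Leave alone.
- offcut: loose purple wood offcut, 140 x 45 x 20, on the bench to the left; origin at the centre of its underside. Leave alone.
- mug: loose blue mug, radius 40, height 90, on the bench to the left; origin at the centre of its underside. Leave alone.
Mind the look-alikes: they are no part of the job. What is shaped like the board but green, orange or turquoise is not meant.

How it is judged (in metres and radians):
On the way:
1. the cam is at its low point (lever within 0.35 rad of the mark) while the slide is still where it started (within 4 mm) (value of joint cam between -0.35 and 0.35 rad and distance of slide_push from where it was at the start of the episode below 0.004 m), for 0.2 s.
At the end, for the whole second after the job is handed in: the cam is within 0.35 rad of its low point, the slide is within 3 mm of home, and the board lies flat on the base, within 3 mm of the fence and square to it within 0.05 rad, at rest (value of joint cam between -0.35 and 0.35 rad and value of joint slide above 0.042 m and x of board in the frame of jig above 0.107 m and angle between the x axis of board and the x axis of jig, either way round below 0.05 rad and height (world z) of board below 0.022 m and angle between board's own z axis and vertical below 0.05 rad and linear speed of board below 0.01 m/s); the robot touches nothing.
It fails at once if the striped board is lifted or tipped (height (world z) of board above 0.03 m or angle between board's own z axis and vertical above 0.2 rad).
It fails at once if something else on the bench or the jig is moved by more than 20 mm or lifted (distance of any of cork_block, pencil, glue, spray, tape, offcut, mug from where it was at the start of the episode above 0.02 m).
It also fails if it takes over 54 s, if anything falls off the work surface, if the arm or the gripper's body presses on something with over 40 N, if the wrist force passes 120 N, or if a joint passes its speed limit or range.

## Robot

A 6-joint arm with a two-finger parallel gripper is mounted at the origin on the work surface. World frame = base frame: x ahead of the robot, y to its left, z up, the work surface at z = 0. Lengths are in mm, angles in rad, forces in N, time in s.
With the tool pointing down it reaches from about 250 to 800 mm from the base axis. Payload 3.9 kg.
Tool frame: the origin (TCP) lies midway between the tips of the shut fingers; the grasp point (between the pads) lies behind it (r.grip_depth is the z of the grasp point in the tool frame, in mm); z points along the fingers, y is the line along which they close (so a half turn about z gives the same grasp; the last joint's range is limited). The gripper opens to 85 mm and grips with 20 to 120 N. Pads are 22 mm wide; open, the fingers measure 114 mm over their backs; the gripper's body (76 mm by 85 mm) begins 54 mm behind the grasp point. The pads swing forward as they close: fully open they stand 13 mm farther back than shut.
Start: joints at [1.187, 0.26, -0.138, 1.173, 0, 1.571], TCP at [196.579, 486.798, 231.304] pointing down, gripper open.
Joint ranges: [-2.78, 2.78], [-0.83, 1.72], [-1.28, 1.37], [-1.9, 2.12], [-1.57, 1.48], [-3.14, 3.14]. Speed limits (rad/s): [2.57, 2.57, 3.14, 3.14, 3.14, 3.14].

## Interface

Orientations are given as a unit quaternion [w, x, y, z].
In Python, from rig import r, optics, ticket gives the robot as it stands.
- The arm moves only by the shell command python3 -m pendant 'ROWS'. ROWS is text: rows parted by semicolons, each of 7 numbers parted by spaces: the shift along the world's x, y, z in units of 200 mm (1.0 is 200 mm), then the turn, a rotation vector about the world's x, y, z in units of pi rad (1.0 is pi rad), then the gripper command: -1 is shut, 1 is fully open, values between are in proportion. A call has 1 to 12 rows; each row is the pose to reach, as a shift and turn from the pose commanded when the call began, turning the shorter way round; what a row does not reach only later rows make up. A row lasts 1/12 s, in which the tool goes at most 41.7 mm and 7.16 degrees, less where a joint would pass 70% of its speed; a pose out of reach is approached as far as the arm can. A call with a number of a shift or a turn outside -1 to 1 is refused whole. A call with a gripper value outside its range is refused whole. The fingers move at their own pace and stop on an object; the grip force is fixed at half the most. Time passes only in rows, so rows that repeat a pose let the fingers close. It gives the time, the measured TCP pose, the force, the opening and the grip force at its end, in the units of the state.
- r.observe(): the state, without advancing time (a new reading comes with each control period).
- optics.capture(name): name is "scene" or "side" or "wrist"; returns a dict with "frame" (420x560x3 uint8, red, green, blue), "depth" (420x560 float32, mm along the optical axis (not along the pixel's ray), 0 where there is no reading), "K" (3x3 intrinsics, pixels), "k1" (the pictures are not rectified: a ray, as slopes to the right and down, at radius r is drawn at 1 + k1 r^2 times it, then the intrinsics apply), "cam_to_world" (4x4, takes a point from camera to world coordinates); the wrist camera has in their place "T_tool_cam" (4x4, takes a point from camera to tool coordinates, whose origin is the TCP and whose axes are the flange's). Camera axes: x right, y down, z forward; pixel columns grow to the right and rows downward; lengths in mm; the calibration is good to about 2 mm. A picture is of the moment at which its call begins: read the wrist's pose just before it.
- ticket.sign_off(): hands the job in; it is judged then, once.
The state is a dict: "t": time; "joints": joint angles; "qvel": joint speeds; "joint_torque": joint torques, N m; "position": TCP position; "orientation": TCP orientation; "contact_force": force on the tool from outside, world axes, zero at the start; "moment": the same for the moment, N m; "grip_width": opening from 0.0 (shut) to 1.0 (fully open); "grasp_force": force on a finger pad.
Only numpy, scipy, OpenCV 4.12 (cv2) and the standard library are available. Lean on these libraries where they do the work, as an engineer would, in place of code of your own. Each camera call takes 0.05 s, during which the arm holds its last target. There are 200 camera calls.

## Working session

There is one attempt and no reset: what is moved stays moved. The work goes in short steps, Python scripts to look and compute and a shell command to move; the robot and the scene stay as the last step left them, time stands still between calls to the robot, and variables do not carry over. Pictures are saved under pics/ and viewed, at most 10 in all, crops included, and the job is handed in when it is done.

```bash
mkdir -p pics; cat > h.py <<'E'
from rig import r, optics, ticket
import numpy as np, cv2
def save(c,n): cv2.imwrite('pics/'+n+'.png',cv2.cvtColor(c['frame'],cv2.COLOR_RGB2BGR))
def ray(c,u,v):
    K=c['K'];d=np.array([(u-K[0,2])/K[0,0],(v-K[1,2])/K[1,1]]);s=d.copy()
    for _ in range(10): s=d/(1+c['k1']*(s@s))
    return np.array([s[0],s[1],1.])
def onz(c,u,v,z):
    T=np.array(c['cam_to_world']);d=T[:3,:3]@ray(c,u,v);o=T[:3,3]
    return o+d*(z-o[2])/d[2]
def blobs(c,lo,hi,amin=60):
    h=cv2.cvtColor(c['frame'],cv2.COLOR_RGB2HSV);m=cv2.inRange(h,lo,hi)
    n,l,st,ce=cv2.connectedComponentsWithStats(m)
    return m,[(st[i].tolist(),ce[i].round(1).tolist()) for i in range(1,n) if st[i][4]>=amin]
E
python3 - <<'E'
from h import *
for n in('scene','side'):
    c=optics.capture(n);save(c,n+'0');print(n,np.array(c['cam_to_world']).round(2).tolist())
    print(' red',blobs(c,(0,150,70),(6,255,255))[1],'\n blue',blobs(c,(100,120,50),(125,255,255))[1])
print(r.observe())
E
```

```text
scene [[-0.87, 0.28, -0.41, 1110.4], [0.49, 0.48, -0.73, 1062.38], [-0.01, -0.83, -0.56, 903.17], [0.0, 0.0, 0.0, 1.0]]
 red [([525, 0, 21, 7, 138], [534.8, 3.0]), ([552, 1, 8, 12, 86], [555.9, 6.7]), ([553, 106, 7, 13, 73], [556.4, 112.6]), ([523, 109, 20, 14, 191], [532.8, 115.3]), ([259, 221, 23, 15, 99], [265.7, 229.1])] 
 blue [([118, 42, 40, 34, 1040], [137.8, 57.8]), ([191, 142, 30, 16, 209], [205.7, 149.4]), ([244, 142, 14, 11, 125], [250.3, 147.0]), ([246, 171, 13, 7, 68], [252.2, 174.4]), ([268, 200, 18, 18, 219], [276.5, 208.4])]
side [[0.98, -0.14, 0.14, 299.92], [-0.2, -0.71, 0.67, -990.56], [0.01, -0.69, -0.73, 1166.3], [0.0, 0.0, 0.0, 1.0]]
 red [([284, 193, 27, 14, 113], [301.2, 201.4])] 
 blue [([192, 0, 35, 37, 740], [210.7, 12.6]), ([228, 0, 15, 38, 466], [235.0, 17.9]), ([251, 0, 122, 70, 5948], [307.9, 26.5]), ([232, 55, 14, 11, 107], [237.5, 60.5]), ([280, 112, 20, 30, 333], [290.0, 126.6]), ([271, 220, 18, 29, 215], [280.1, 233.3]), ([265, 328, 26, 17, 247], [277.5, 337.4]), ([266, 358, 23, 10, 74], [277.0, 363.4])]
{'t': 0.1, 'joints': array([ 1.18702029e+00,  2.60612352e-01, -1.39251474e-01,  1.17269639e+00,
       -9.58882173e-06,  1.57081208e+00]), 'qvel': array([ 0.0014023 , -0.00154455,  0.00345632,  0.00083611, -0.00068826,
       -0.00047227]), 'joint_torque': array([ 1.53024494e-04, -4.06509912e+01,  2.54527438e+01,  1.00809796e-02,
        3.23818711e-05, -1.90930130e-06]), 'position': array([196.34484563, 486.23726855, 230.546951  ]), 'orientation': array([-1.63484984e-04,  1.90720253e-01,  9.81644033e-01, -8.66674373e-04]), 'contact_force': array([-0.80284827,  0.518646  , -0.3517302 ]), 'moment': array([-0.01512536,  0.01570484, -0.03022906]), 'grasp_force': 0.0, 'grip_width': 1.001747144279992}
```

View pics/scene0.png

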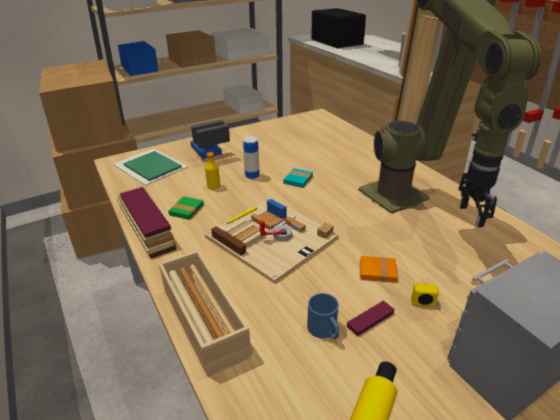

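View pics/side0.png

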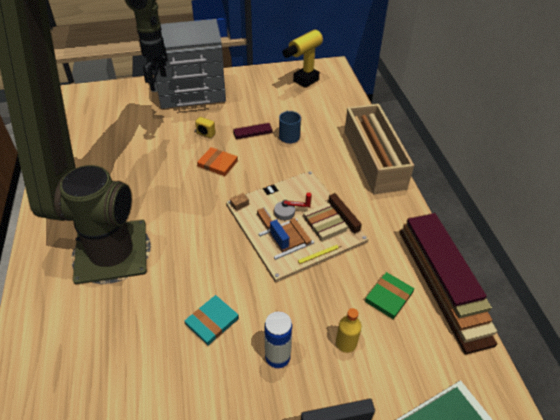

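The scene picture shows the jig around (270,235), knob near (264,226) and mark (306,251). In the side picture the jig is at (297,222), knob (308,198), block (280,234) and mark (271,189). I'll enlarge both.

```bash
python3 - <<'E'
from h import *
a=[]
for n,(x,y) in (('side',(220,165)),('scene',(200,190))):
    c=optics.capture(n); im=cv2.cvtColor(c['frame'],cv2.COLOR_RGB2BGR)[y:y+115,x:x+155]
    cv2.imwrite(f'pics/{n}_z.png',cv2.resize(im,None,fx=5,fy=5,interpolation=cv2.INTER_CUBIC))
    m,_=blobs(c,(0,150,70),(6,255,255));m2,_=blobs(c,(100,120,50),(125,255,255))
E
```

```text
(no output)
```

View pics/side_z.png

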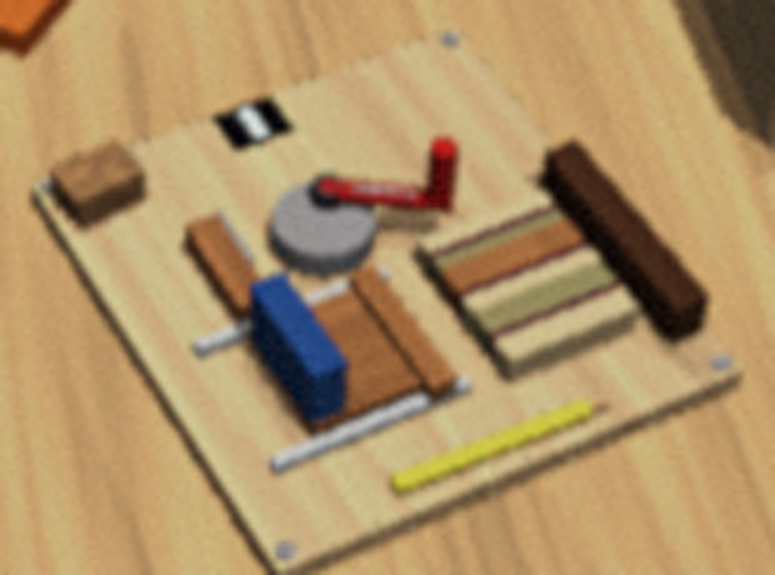

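View pics/scene_z.png

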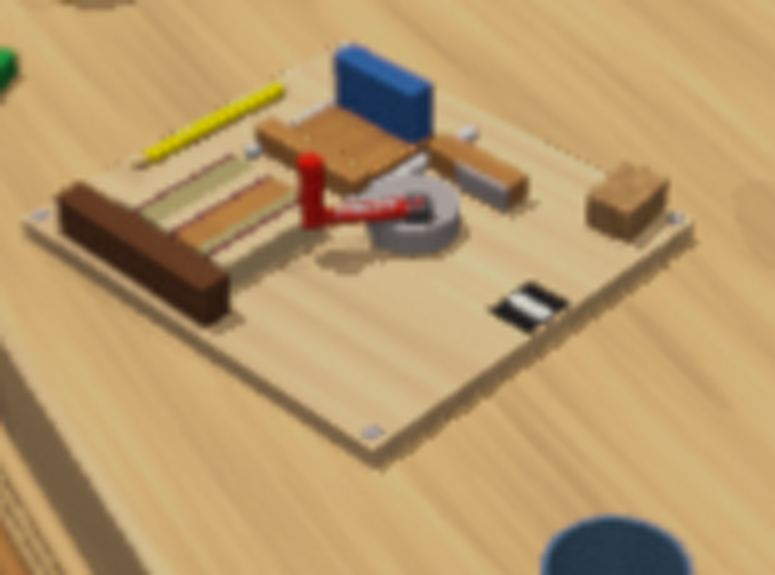

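The side zoom shows the knob top at (444,147), pivot (325,187), mark (253,122) and block top rear edge from (252,290) to (313,382). The scene zoom shows the knob top at (311,160), pivot (422,208), mark (530,307) and the jig's corners. The lever points roughly forward.

```bash
python3 - <<'E'
from h import *
P={'side':dict(RL=(40,190,18),FL=(453,33,18),FR=(741,373,18),RR=(275,572,18),knob=(444,148,98),piv=(325,187,54),mark=(253,122,18),bRL=(252,290,76),bFL=(283,275,76),bFR=(346,365,76),bRR=(313,382,76),boRF=(515,365,40),boRL=(420,245,40),boFR=(636,303,40),fL=(572,145,52)),
'scene':dict(RL=(693,223,18),FL=(377,452,18),FR=(23,222,18),knob=(311,160,98),piv=(422,208,54),mark=(530,307,18),bFL=(420,95,76),bRL=(432,85,76),bFR=(335,60,76),bRR=(350,44,76))}
off={'side':(220,165),'scene':(200,190)};W={}
for n in P:
    c=optics.capture(n)
    for k,(u,v,z) in P[n].items():
        w=onz(c,off[n][0]+u/5-.4,off[n][1]+v/5-.4,z); W.setdefault(k,[]).append(w[:2]); print(n,k,w.round(1))
J=dict(RL=(-130,210),FL=(185,210),FR=(185,-130),RR=(-130,-130),mark=(20,190),piv=(20,90))
A=[];B=[]
for k in J:
    for w in W[k]: A.append(J[k]);B.append(w)
A=np.array(A,float);B=np.array(B);a=A-A.mean(0);b=B-B.mean(0)
th=np.arctan2((a[:,0]*b[:,1]-a[:,1]*b[:,0]).sum(),(a*b).sum());R=np.array([[np.cos(th),-np.sin(th)],[np.sin(th),np.cos(th)]])
t=B.mean(0)-R@A.mean(0);print('th',th,'t',t,'res',(B-A@R.T-t).round(1).tolist())
np.savez('jig.npz',R=R,t=t)
for k in W: print(k,[(R.T@(w-t)).round(1).tolist() for w in W[k]])
E
```

```text
side RL [366.1 114.6  18. ]
side FL [659.3 208.2  18. ]
side FR [ 757.2 -114.2   18. ]
side RR [ 456.7 -201.9   18. ]
side knob [604.5  26.6  98. ]
side piv [536.9  49.4  54. ]
side mark [510.4 149.5  18. ]
side bRL [473.5 -44.4  76. ]
side bFL [493.5 -36.3  76. ]
side bFR [ 515.4 -110.1   76. ]
side bRR [ 494.5 -118.8   76. ]
side boRF [619.7 -99.8  40. ]
side boRL [586.9   3.5  40. ]
side boFR [703.4 -66.9  40. ]
side fL [697.5  57.9  52. ]
scene RL [360.3 125.4  18. ]
scene FL [657.5 216.7  18. ]
scene FR [ 756.9 -106.3   18. ]
scene knob [601.7  30.   98. ]
scene piv [536.   59.7  54. ]
scene mark [505.2 146.2  18. ]
scene bFL [485.9 -29.9  76. ]
scene bRL [472.3 -36.7  76. ]
scene bFR [515.6 -99.8  76. ]
scene bRR [ 496.1 -113.4   76. ]
th 0.2946170291727142 t [544.01601159 -40.36901545] res [[7.4, -8.2], [1.7, 2.6], [-0.8, -6.1], [-2.5, 2.4], [-1.6, -3.2], [-1.9, 4.8], [-0.7, 0.6], [2.4, 2.2], [-2.8, -1.0], [-0.1, -2.1], [-1.1, 8.1]]
RL [[-125.3, 200.0], [-127.6, 212.0]]
FL [[182.5, 204.4], [183.3, 213.0]]
FR [[182.5, -132.6], [184.5, -124.9]]
RR [[-130.5, -129.2]]
knob [[77.4, 46.5], [75.6, 50.6]]
piv [[19.3, 88.0], [21.3, 98.1]]
mark [[23.0, 191.4], [17.0, 189.8]]
bRL [[-68.6, 16.6], [-67.6, 24.3]]
bFL [[-47.2, 18.5], [-52.6, 26.9]]
bFR [[-47.7, -58.4], [-44.5, -48.6]]
bRR [[-70.1, -60.6], [-67.1, -55.9]]
boRF [[55.2, -78.9]]
boRL [[53.8, 29.5]]
boFR [[144.8, -71.7]]
fL [[175.4, 49.4]]
```

```bash
python3 -m pendant '0.65 -0.83 0 0 0 0 -1;0.65 -0.83 0 0 0 0 -1;0.65 -0.83 0 0 0 0 -1;0.65 -0.83 0 0 0 0 -1;0.65 -0.83 0 0 0 0 -1;0.65 -0.83 0 0 0 0 -1'; python3 -m pendant '0.65 -0.83 0 0 0 0 -1;0.65 -0.83 0 0 0 0 -1;0.65 -0.83 0 0 0 0 -1;0.65 -0.83 0 0 0 0 -1;0.65 -0.83 0 0 0 0 -1;0.65 -0.83 0 0 0 0 -1'; python3 -m pendant '0.65 -0.83 0 0 0 0 -1;0.65 -0.83 0 0 0 0 -1;0.65 -0.83 0 0 0 0 -1;0.65 -0.83 0 0 0 0 -1;0.65 -0.83 0 0 0 0 -1;0.65 -0.83 0 0 0 0 -1;0.65 -0.83 0 0 0 0 -1'
python3 - <<'E'
from h import *
print(r.observe(),r.grip_depth)
c=optics.capture('wrist');save(c,'w1');print(np.array(c['T_tool_cam']).round(3).tolist())
E
```

```text
t: 0.8
position: [329.6, 315.8, 231.4]
orientation: [0.001, 0.194, 0.981, -0.001]
contact_force: [-0.5, 0.9, -0.8]
grip_width: 0.144
grasp_force: 0.0
t: 1.3
position: [460.6, 150.3, 231.3]
orientation: [0.002, 0.194, 0.981, -0.001]
contact_force: [0.4, 1.7, 0.1]
grip_width: -0.003
grasp_force: 0.0
t: 1.88
position: [587.6, -12.3, 230.5]
orientation: [-0.0, 0.192, 0.981, 0.0]
contact_force: [-0.6, 1.4, 0.3]
grip_width: -0.001
grasp_force: 0.0
{'t': 1.8833, 'joints': array([-2.11713801e-02,  3.69326412e-01,  1.94462304e-02,  1.22149619e+00,
        3.03113157e-04,  3.65765201e-01]), 'qvel': array([ 0.04571628, -0.03485671, -0.04668191,  0.01801624,  0.01804536,
        0.00589394]), 'joint_torque': array([ -1.55040253, -46.2071085 ,  26.42546475,  -0.31086881,
        -0.17635538,  -0.0622668 ]), 'position': array([587.62467643, -12.34554529, 230.50790424]), 'orientation': array([-3.11710687e-04,  1.92263661e-01,  9.81343252e-01,  9.95896822e-05]), 'contact_force': array([-0.61144725,  1.38329263,  0.30024229]), 'moment': array([-0.00122633,  0.03082234,  0.02146627]), 'grasp_force': 0.0, 'grip_width': -0.001195938388019601} -18.700000000000003
[[-0.0, -0.964, -0.265, 67.902], [1.0, -0.0, 0.0, -0.341], [-0.0, -0.265, 0.964, -142.786], [0.0, 0.0, 0.0, 1.0]]
```

View pics/w1.png

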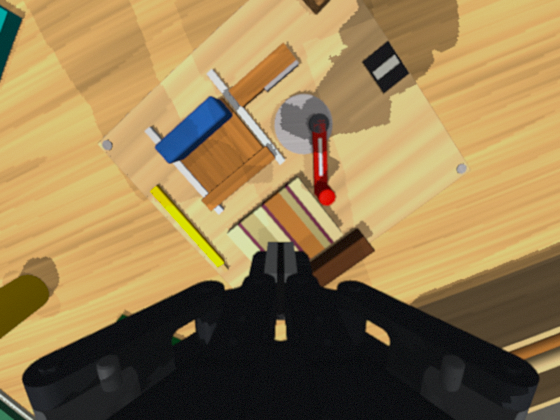

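The wrist view shows the knob top at (326,197), pivot (319,124), mark (386,67), the block's top face (rear edge 155,148 to 211,97) and the shut fingertips at (280,260).

```bash
cat >> h.py <<'E'
from scipy.spatial.transform import Rotation as Ro
def wrist(n=None):
    o=r.observe();c=optics.capture('wrist')
    T=np.eye(4);q=o['orientation'];T[:3,:3]=Ro.from_quat([q[1],q[2],q[3],q[0]]).as_matrix();T[:3,3]=o['position']
    c['cam_to_world']=T@np.array(c['T_tool_cam'])
    if n: save(c,n)
    return c,o
def jig(w):
    z=np.load('jig.npz');return z['R'].T@(np.array(w)[:2]-z['t'])
E
python3 - <<'E'
from h import *
c,o=wrist()
print(o['position'])
for k,(u,v,z) in dict(knob=(327,197,98),piv=(319,124,54),mark=(386,67,18),bRL=(211,97,76),bRR=(155,148,76),bFR=(167,160,76),nailL=(461,169,18),nailR=(107,145,18)).items():
    w=onz(c,u,v,z);print(k,w.round(1),jig(w).round(1))
E
```

```text
[586.42786527 -11.07056232 230.67544255]
knob [600.8  31.8  98. ] [75.3 52.6]
piv [535.3  53.6  54. ] [19.  92.5]
mark [505.8 150.8  18. ] [ 19.  194.1]
bRL [471.4 -36.9  76. ] [-68.4  24.4]
bRR [ 493.8 -110.4   76. ] [-68.4 -52.4]
bFR [ 509.2 -104.6   76. ] [-52.  -51.4]
nailL [652.3 204.5  18. ] [174.8 202.8]
nailR [ 461.8 -188.    18. ] [-121.5 -117.4]
```

```bash
python3 -m pendant '0.01 0 -0.2 0 0 0.015 -1;0.02 0 -0.4 0 0 0.015 -1;0.02 0 -0.6 0 0 0.015 -1;0.02 0 -0.75 0 0 0.015 -1;0.02 0 -0.815 0 0 0.015 -1;0.02 0 -0.815 0 0 0.015 -1;0.02 0 -0.815 0 0 0.015 -1'
python3 - <<'E'
from h import *
c=optics.capture('side');im=cv2.cvtColor(c['frame'],cv2.COLOR_RGB2BGR)[120:280,200:400];cv2.imwrite('pics/s2.png',cv2.resize(im,None,fx=4,fy=3.75*16/15,interpolation=cv2.INTER_CUBIC)[:600])
p0=r.observe()['position'][:2];print(p0)
piv=np.array([536.5,52]);v=p0-piv
# approach then orbit table, relative to p0, units 200mm / pi
for d in (0,10,20,30):
    a=p0+d*np.array([.324,.946]);print(d,((a-p0)/200).round(3))
    if d in(10,20):
      for f in np.arange(.12,2.6,.12): 
        R=np.array([[np.cos(f),-np.sin(f)],[np.sin(f),np.cos(f)]]);print('  ',round(f,2),((piv+R@(a-piv)-p0)/200).round(3),round(f/np.pi,3))
E
```

```text
t: 2.57
position: [589.2, -9.5, 68.2]
orientation: [-0.001, 0.166, 0.986, -0.0]
contact_force: [0.2, 0.6, 0.2]
grip_width: -0.002
grasp_force: 0.0
[590.66901546  -9.85003126]
0 [0. 0.]
10 [0.016 0.047]
   0.12 [0.045 0.084] 0.038
   0.24 [0.07  0.123] 0.076
   0.36 [0.09  0.165] 0.115
   0.48 [0.105 0.209] 0.153
   0.6 [0.114 0.255] 0.191
   0.72 [0.118 0.302] 0.229
   0.84 [0.116 0.348] 0.267
   0.96 [0.108 0.394] 0.306
   1.08 [0.095 0.439] 0.344
   1.2 [0.077 0.482] 0.382
   1.32 [0.054 0.522] 0.42
   1.44 [0.026 0.56 ] 0.458
   1.56 [-0.006  0.593] 0.497
   1.68 [-0.042  0.623] 0.535
   1.8 [-0.081  0.648] 0.573
   1.92 [-0.123  0.669] 0.611
   2.04 [-0.167  0.684] 0.649
   2.16 [-0.213  0.693] 0.688
   2.28 [-0.259  0.698] 0.726
   2.4 [-0.306  0.696] 0.764
   2.52 [-0.352  0.689] 0.802
20 [0.032 0.095]
   0.12 [0.056 0.132] 0.038
   0.24 [0.075 0.173] 0.076
   0.36 [0.089 0.215] 0.115
   0.48 [0.097 0.259] 0.153
   0.6 [0.101 0.303] 0.191
   0.72 [0.099 0.348] 0.229
   0.84 [0.091 0.392] 0.267
   0.96 [0.079 0.435] 0.306
   1.08 [0.061 0.476] 0.344
   1.2 [0.039 0.514] 0.382
   1.32 [0.012 0.55 ] 0.42
   1.44 [-0.018  0.582] 0.458
   1.56 [-0.053  0.61 ] 0.497
   1.68 [-0.091  0.634] 0.535
   1.8 [-0.131  0.653] 0.573
   1.92 [-0.173  0.668] 0.611
   2.04 [-0.217  0.677] 0.649
   2.16 [-0.261  0.681] 0.688
   2.28 [-0.305  0.679] 0.726
   2.4 [-0.349  0.672] 0.764
   2.52 [-0.392  0.66 ] 0.802
30 [0.049 0.142]
```

View pics/s2.png

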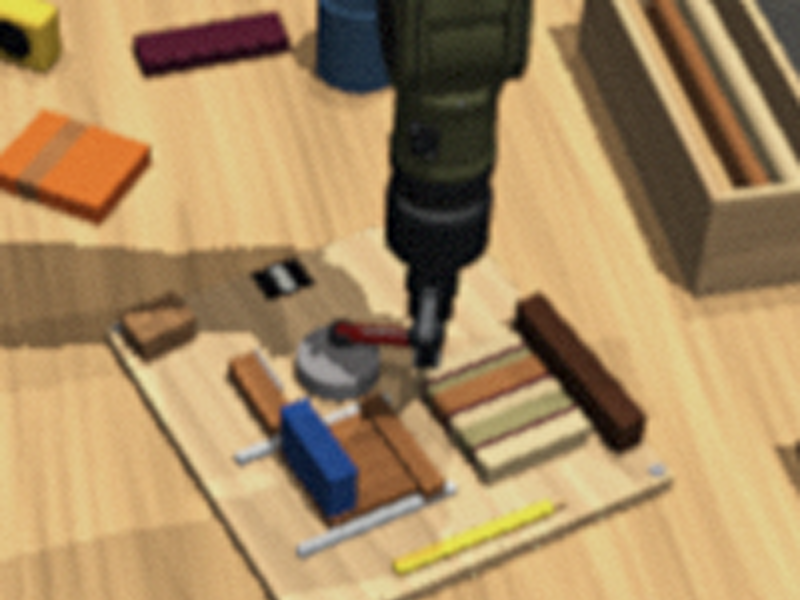

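The tips at (427,350) stand just in front of the knob. I'll approach slowly.

```bash
python3 -m pendant '0.016 0.047 0 0 0 0 -1;0.028 0.08 0 0 0 0 -1;0.032 0.095 0 0 0 0 -1;0.036 0.105 0 0 0 0 -1;0.036 0.105 0 0 0 0 -1'
```

```text
t: 3.03
position: [598.9, 9.8, 69.4]
orientation: [0.001, 0.167, 0.986, -0.0]
contact_force: [-0.5, -1.4, 1.5]
grip_width: 0.002
grasp_force: 0.9
```

```bash
python3 - <<'E'
from h import *
piv=np.array([536.5,52]);a=np.array([598.,9.8])
def R(f): return np.array([[np.cos(f),-np.sin(f)],[np.sin(f),np.cos(f)]])
for s in (0,1.08):
  p=piv+R(s)@(a-piv);print(p)
  for f in np.arange(.09,1.09,.09): print(((piv+R(f)@(p-piv)-p)/200).round(3),round(f/np.pi,3))
E
```

```text
[598.    9.8]
[0.018 0.028] 0.029
[0.033 0.058] 0.057
[0.045 0.09 ] 0.086
[0.055 0.122] 0.115
[0.061 0.155] 0.143
[0.065 0.188] 0.172
[0.065 0.222] 0.201
[0.063 0.255] 0.229
[0.057 0.288] 0.258
[0.049 0.321] 0.286
[0.038 0.352] 0.315
[0.024 0.383] 0.344
[602.70531385  86.35034816]
[-0.017  0.029] 0.029
[-0.036  0.056] 0.057
[-0.058  0.082] 0.086
[-0.082  0.106] 0.115
[-0.108  0.127] 0.143
[-0.135  0.146] 0.172
[-0.165  0.162] 0.201
[-0.195  0.176] 0.229
[-0.227  0.186] 0.258
[-0.26   0.194] 0.286
[-0.293  0.199] 0.315
[-0.326  0.201] 0.344
```

```bash
python3 -m pendant '0.018 0.028 0 0 0 0.029 -1;0.033 0.058 0 0 0 0.057 -1;0.045 0.09 0 0 0 0.086 -1;0.055 0.122 0 0 0 0.115 -1;0.061 0.155 0 0 0 0.143 -1;0.065 0.188 0 0 0 0.172 -1;0.065 0.222 0 0 0 0.201 -1;0.063 0.255 0 0 0 0.229 -1;0.057 0.288 0 0 0 0.258 -1;0.049 0.321 0 0 0 0.286 -1;0.038 0.352 0 0 0 0.315 -1;0.024 0.383 0 0 0 0.344 -1'
python3 - <<'E'
from h import *
c,o=wrist()
for n in('side','scene'):
    c=optics.capture(n);
    for b in blobs(c,(0,150,60),(6,255,255),20)[1]:
        if 180<b[1][1]<260: print(n,b)
E
```

```text
t: 4.03
position: [604.4, 85.8, 69.0]
orientation: [0.001, -0.365, 0.931, -0.001]
contact_force: [2.3, -5.1, 1.7]
grip_width: -0.003
grasp_force: 2.4
side ([286, 177, 14, 24, 79], [294.8, 189.2])
scene ([275, 230, 10, 16, 101], [278.6, 236.7])
```

```bash
python3 -m pendant '-0.017 0.029 0 0 0 0.029 -1;-0.036 0.056 0 0 0 0.057 -1;-0.058 0.082 0 0 0 0.086 -1;-0.082 0.106 0 0 0 0.115 -1;-0.108 0.127 0 0 0 0.143 -1;-0.135 0.146 0 0 0 0.172 -1;-0.165 0.162 0 0 0 0.201 -1;-0.195 0.176 0 0 0 0.229 -1;-0.227 0.186 0 0 0 0.258 -1;-0.26 0.194 0 0 0 0.286 -1;-0.27 0.196 0 0 0 0.295 -1;-0.27 0.196 0 0 0 0.295 -1'
python3 - <<'E'
from h import *
c,o=wrist('w2')
for n,k in(('side','s3'),('scene','c3')):
    c=optics.capture(n);save(c,k)
    for b in blobs(c,(0,150,60),(6,255,255),20)[1]:
        if 160<b[1][1]<260: print(n,b)
a=cv2.imread('pics/w2.png');b=cv2.resize(cv2.imread('pics/s3.png')[150:255,220:360],(560,420),interpolation=cv2.INTER_CUBIC)
cv2.imwrite('pics/m3.png',cv2.resize(np.hstack([a,b]),(800,300),interpolation=cv2.INTER_AREA))
E
```

```text
t: 5.18
position: [549.5, 125.9, 68.7]
orientation: [-0.001, 0.741, -0.671, 0.0]
contact_force: [2.8, -0.6, 1.8]
grip_width: 0.001
grasp_force: 1.3
side ([275, 176, 11, 25, 93], [278.5, 186.8])
scene ([293, 228, 7, 15, 49], [296.8, 235.7])
```

View pics/m3.png

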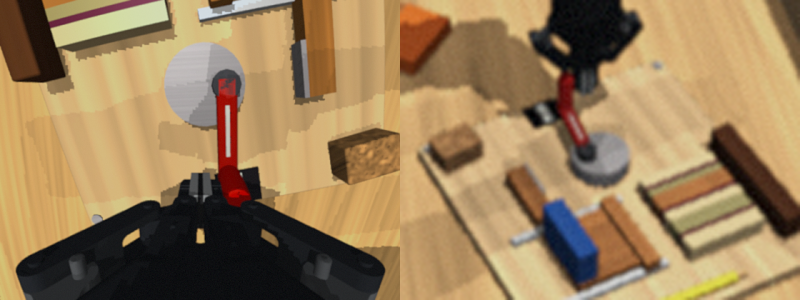

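The lever points nearly at the mark, about 0.18 rad short. A small further push, then back off and lift.

```bash
python3 -m pendant '-0.03 -0.003 0 0 0 0.025 -1;-0.05 -0.007 0 0 0 0.04 -1;-0.06 -0.01 0 0 0 0.05 -1;-0.06 -0.01 0 0 0 0.05 -1;-0.03 -0.005 0 0 0 0.05 -1;0.05 0.01 0 0 0 0.05 -1;0.12 0.03 0.0 0 0 0.05 -1;0.12 0.03 0.2 0 0 0.05 -1;0.12 0.03 0.4 0 0 0.05 -1;0.12 0.03 0.6 0 0 0.05 -1;0.12 0.03 0.8 0 0 0.05 -1;0.12 0.03 0.8 0 0 0.05 -1'
python3 - <<'E'
from h import *
c,o=wrist('w4');print(o['position'],o['joints'].round(2))
for b in blobs(c,(0,150,60),(8,255,255),40)[1]: print(b)
E
```

```text
t: 6.33
position: [576.1, 132.0, 236.2]
orientation: [-0.004, 0.791, -0.611, 0.004]
contact_force: [1.1, 0.4, 1.2]
grip_width: -0.0
grasp_force: 0.0
[576.12037539 132.0284949  236.17136018] [ 0.23  0.36  0.03  1.22 -0.   -1.6 ]
([329, 124, 24, 85, 979], [337.4, 170.5])
```

View pics/w4.png

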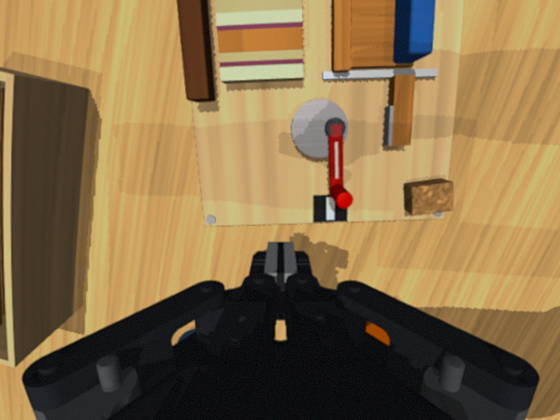

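Knob top (344,200), pivot (335,128), mark (331,208). The lever looks aligned; I'll check the angle.

```bash
python3 - <<'E'
from h import *
c,o=wrist()
p,k,m=[onz(c,*x)[:2] for x in((335.5,128,54),(344,200,98),(331,208,18))]
a=lambda v:np.arctan2(v[1],v[0])
print(p,k,m,'cam',a(m-p)-a(k-p), 'lever world',a(k-p),jig(k),'R',r.observe()['orientation'])
z=np.load('jig.npz')
for j in((-69,-17),(-110,-17),(-110-0,-17)): print(j,z['R']@np.array(j)+z['t'])
E
```

```text
[534.83817048  53.03766895] [513.91724517 118.03438105] [504.73994841 147.06717961] cam -0.001616735528448432 lever world 1.882200693129589 [ 17.19421963 160.3182166 ] R [-7.16498892e-04  7.91509737e-01 -6.11155583e-01  8.21818788e-04]
(-69, -17) [482.92533364 -76.67230824]
(-110, -17) [443.69188354 -88.57761771]
(-110, -17) [443.69188354 -88.57761771]
```

```bash
python3 -m pendant '-0.1 -0.15 0 0 0 -0.487 -1;-0.2 -0.3 0 0 0 -0.487 -1;-0.3 -0.45 0 0 0 -0.487 -1;-0.4 -0.6 0 0 0 -0.487 -1;-0.5 -0.75 0 0 0 -0.487 -1;-0.6 -0.9 0 0 0 -0.487 -1;-0.66 -0.95 0 0 0 -0.487 -1;-0.66 -0.95 0 0 0 -0.487 -1;-0.66 -0.95 0 0 0 -0.487 -1;-0.66 -0.95 0 0 0 -0.487 -1;-0.66 -0.95 0 0 0 -0.487 -1;-0.66 -0.95 0 0 0 -0.487 -1'
python3 - <<'E'
from h import *
o=r.observe();q=o['orientation'];print(o['position'],'yaw',2*np.arctan2(q[2],q[1])-np.pi/2)
E
```

```text
t: 7.43
position: [438.4, -58.5, 226.0]
orientation: [-0.003, -0.159, 0.987, 0.001]
contact_force: [0.7, 0.4, 0.5]
grip_width: 0.002
grasp_force: 0.0
[438.39612378 -58.45467037 225.97895525] yaw 1.8911036618398822
```

```bash
python3 -m pendant '0 -0.15 0 0 0 -0.008 -1;0 -0.15 -0.2 0 0 -0.008 -1;0 -0.15 -0.4 0 0 -0.008 -1;0 -0.15 -0.6 0 0 -0.008 -1;0 -0.15 -0.8 0 0 -0.008 -1;0 -0.15 -0.89 0 0 -0.008 -1;0 -0.15 -0.89 0 0 -0.008 -1;0 -0.15 -0.89 0 0 -0.008 -1'
python3 - <<'E'
from h import *
o=r.observe();q=o['orientation'];print(o['position'],'yaw',2*np.arctan2(q[2],q[1])-np.pi/2,jig(o['position']))
E
```

```text
t: 8.1
position: [437.5, -87.9, 48.3]
orientation: [-0.003, -0.15, 0.989, 0.001]
contact_force: [1.0, 0.2, 0.8]
grip_width: -0.003
grasp_force: 0.0
[437.54370949 -87.92209435  48.31746343] yaw 1.8729035786857122 [-115.69292369  -14.58745469]
```

```bash
python3 -m pendant '0.072 0.022 0.03 0 0 -0.002 -1;0.144 0.044 0.03 0 0 -0.002 -1;0.168 0.051 0.03 0 0 -0.002 -1;0.192 0.058 0.03 0 0 -0.002 -1;0.211 0.064 0.03 0 0 -0.002 -1;0.23 0.07 0.03 0 0 -0.002 -1;0.249 0.075 0.03 0 0 -0.002 -1;0.268 0.081 0.03 0 0 -0.002 -1;0.287 0.087 0.03 0 0 -0.002 -1;0.306 0.093 0.03 0 0 -0.002 -1'
python3 - <<'E'
from h import *
print(jig(r.observe()['position']))
E
```

```text
t: 8.93
position: [501.9, -69.8, 56.3]
orientation: [-0.0, -0.148, 0.989, -0.0]
contact_force: [-3.4, -0.5, 2.5]
grip_width: 0.001
grasp_force: 1.6
[-48.87840579 -15.93235162]
```

```bash
python3 -m pendant '0.014 0.004 0 0 0 0 -1;0.029 0.009 0 0 0 0 -1;0.038 0.011 0 0 0 0 -1;0.048 0.014 0 0 0 0 -1;0.048 0.014 0 0 0 0 -1'; python3 -m pendant '0.01 0.003 0 0 0 0 -1;0.01 0.003 0 0 0 0 -1;0.01 0.003 0 0 0 0 -1'
python3 - <<'E'
from h import *
print(jig(r.observe()['position']))
E
```

```text
t: 9.35
position: [511.8, -66.8, 56.2]
orientation: [0.0, -0.148, 0.989, 0.0]
contact_force: [-1.9, -1.3, 1.7]
grip_width: 0.0
grasp_force: 1.3
t: 9.6
position: [513.6, -66.3, 56.2]
orientation: [0.0, -0.148, 0.989, 0.0]
contact_force: [-2.6, -0.7, 0.8]
grip_width: 0.002
grasp_force: 1.3
[-36.6133493  -15.93659662]
```

Still only friction; continue in small steps until the force climbs.

```bash
for i in 1 2; do python3 -m pendant '0.01 0.003 0 0 0 0 -1;0.01 0.003 0 0 0 0 -1;0.01 0.003 0 0 0 0 -1'|grep -E "pos|force"; done
```

```text
position: [514.4, -66.0, 56.1]
contact_force: [-4.6, -2.2, 2.2]
grasp_force: 2.6
position: [514.4, -65.9, 56.0]
contact_force: [-8.3, -4.1, 6.8]
grasp_force: 4.8
```

```bash
for i in 1 2; do python3 -m pendant '0.01 0.003 0 0 0 0 -1;0.01 0.003 0 0 0 0 -1;0.01 0.003 0 0 0 0 -1'|grep -E "pos|contact"; done
python3 -m pendant '-0.05 -0.015 0 0 0 0 -1;-0.12 -0.036 0 0 0 0 -1;-0.22 -0.066 0 0 0 0 -1;-0.22 -0.066 0.2 0 0 0 -1;-0.22 -0.066 0.4 0 0 0 -1;-0.22 -0.066 0.6 0 0 0 -1;-0.22 -0.066 0.8 0 0 0 -1;-0.22 -0.066 0.8 0 0 0 -1;-0.22 -0.066 0.8 0 0 0 -1'
python3 - <<'E'
from h import *
c,o=wrist('w5')
im=cv2.cvtColor(optics.capture('side')['frame'],cv2.COLOR_RGB2BGR)[165:280,220:375]
im2=cv2.cvtColor(optics.capture('scene')['frame'],cv2.COLOR_RGB2BGR)[190:290,200:340]
a=[cv2.resize(x,(400,300),interpolation=cv2.INTER_CUBIC) for x in (im,im2)]
cv2.imwrite('pics/m5.png',np.vstack([np.hstack(a),np.hstack([cv2.resize(cv2.imread('pics/w5.png'),(400,300)),np.zeros((300,400,3),np.uint8)])]))
E
```

```text
position: [514.4, -65.8, 55.9]
contact_force: [-12.8, -5.3, 9.6]
position: [514.3, -65.8, 55.7]
contact_force: [-16.2, -7.2, 12.6]
t: 11.35
position: [481.2, -77.2, 219.7]
orientation: [0.005, -0.148, 0.989, -0.001]
contact_force: [-0.5, -0.5, -0.9]
grip_width: -0.001
grasp_force: 0.0
```

View pics/m5.png

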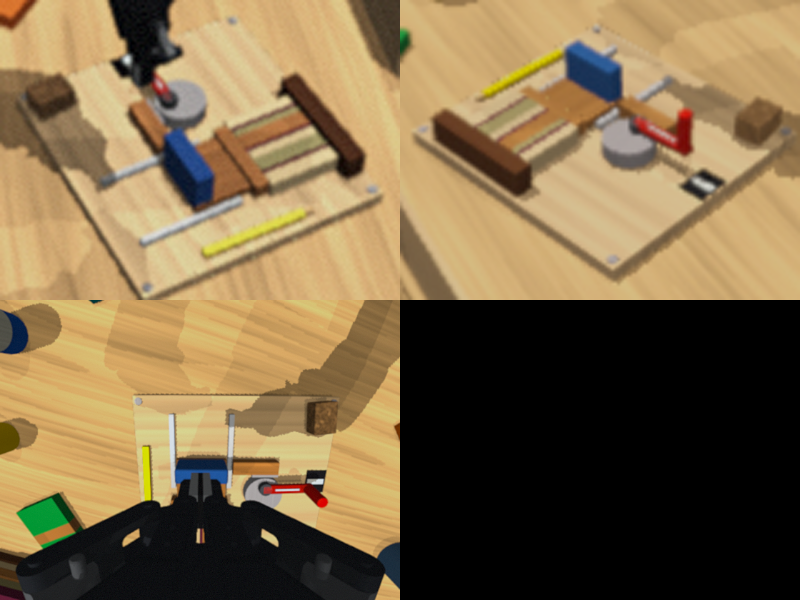

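The jaw holds the board against the fence. The lever still points at the mark and the robot is clear, so I'll hand in.

```bash
python3 -c "
from rig import ticket;print(ticket.sign_off())"
```

```text
the job is handed in; nothing more can be done
None
```

I handed the job in at about 11.5 s on the clock: the cam was set to its low point before the slide moved, the slide was pushed until it stalled at about 16–18 N with the board against the fence, and the robot ended clear; the final pictures agree, but sign-off returned no verdict.

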